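Set the plaster vibrator to its second speed and start it

ROBOT

A 7-joint arm with a two-finger parallel gripper is mounted at the origin on a cart in front of the work surface, level with it; the furniture and walls round the work are solid. World frame = base frame: x ahead of the robot, y to its left, z up, the work surface at z = 0. Lengths are in m, angles in rad, forces in N, time in s.
With the tool pointing down it reaches from about 0.425 to 1.025 m from the base axis. Payload 3.6 kg.
Tool frame: the origin (TCP) lies midway between the tips of the shut fingers; the grasp point (between the pads) lies 19 mm behind it (env.grip_depth is the distance from the TCP to the grasp point, in m); x points along the fingers, z is the direction in which the jaws open and shut, and the axes are right-handed (so a half turn about x gives the same grasp; the last joint's range is limited). The gripper opens to 85 mm and grips with 20 to 120 N. Pads are 22 mm wide; open, the fingers measure 114 mm over their backs; the gripper's body (76 mm by 85 mm) begins 54 mm behind the grasp point. The pads swing forward as they close: fully open they stand 13 mm farther back than shut.
Start: joints at [-1.31, 0.591, 0.048, 1.609, -0.033, 0.943, -0.034], TCP at [0.252, 0.68, 0.207] pointing down, gripper open.
Joint ranges: [-2.69, 2.69], [-0.47, 2.24], [-1.27, 1.36], [0.19, 2.51], [-1.53, 4.68], [0.08, 2.07], [-3.09, 3.09]. Speed limits (rad/s): [2.57, 2.57, 3.14, 3.14, 3.14, 3.14, 3.14].

INTERFACE

Orientations are given as a unit quaternion [x, y, z, w].
In Python, from rig import env gives the robot as it stands.
- The arm moves only by the tool arm_command, never from a script. Its argument "plan" is a list of rows, each a list of 7 numbers: the shift along the world's x, y, z in m, then the turn, a rotation vector about the world's x, y, z in degrees, then the opening, from -1 (shut) to 1 (fully open), so that 0 is half open. A call has 1 to 8 rows; each row shifts and turns the commanded pose from where the row before left it; what a row does not reach is not made up. A row lasts 1/8 s, in which the tool goes at most 62.5 mm and 10.7 degrees, less where a joint would pass 70% of its speed; a pose out of reach is approached as far as the arm can. A call with a gripper value outside its range is refused whole. The fingers move at their own pace and stop on an object; the grip force is fixed at half the most. Time passes only in rows, so rows that do not move let the fingers close. It gives the time, the measured TCP pose, the force and the opening at its end, in the units of the state.
- env.get_obs(): the state, without advancing time (a new reading comes with each control period).
- env.get_image(name): name is "scene" or "top" or "wrist"; returns (picture, depth): 384x512x3 uint8, red, green, blue; 384x512 float32, m along the optical axis (not along the pixel's ray), 0 where there is no reading.
- env.get_calibration(name): a dict with "vfov" (degrees; the focal length in pixels is half the picture's height over the tangent of half this angle, whatever the lens; pixels are square), "cx", "cy" (the principal point, pixels), "world_from_camera" (4x4, takes a point from camera to world coordinates). Camera axes: x right, y down, z forward; pixel columns grow to the right and rows downward; lengths in m; the calibration is good to about 2 mm. A picture is of the moment at which its call begins: read the wrist's pose just before it. get_calibration takes no time and is no camera call; for the wrist camera it gives the pose at the moment of the call.
- env.close_job(): hands the job in, once; it reports no verdict.
The state is a dict: "clock": time; "qpos": joint angles; "dq": joint speeds; "effort": joint torques, N m; "tcp_pos": TCP position; "tcp_rot": TCP orientation; "ft_force": force on the tool from outside, world axes, zero at the start; "moment": the same for the moment, N m; "gripper_width": finger opening in m.
Only numpy, scipy, OpenCV 4.12 (cv2) and the standard library are available. Lean on these libraries where they do the work, as an engineer would, in place of code of your own. Each camera call takes 0.05 s, during which the arm holds its last target.

TASK

Get the plaster vibrator running at full speed: push its speed lever along the slot, past the click of the first stop (one pip) and fully home at the second stop (two pips), then press the start button on the small separate box all the way down and let it come up again. Only push and press with the fingers: do not pinch the lever, do not press the button before the lever is home, and leave the flask on the vibrator and all the other things standing where they are.

Things in the scene. Friction and masses are not known exactly. Their poses are not given: they have to be found in the camera images.
- vibrator: Plaster vibrator, fixed to the bench: grey housing 160 (its x) by 180 (its y) mm, top at 48 mm; origin under its centre, z up; its yaw varies. On its +x half an aluminium table (x from -2 to 78 mm, 150 mm along y, top at 67 mm) carries the flask. On its -x half lies a steel plate (top at 50 mm) with the lever's slot. Beside the lever all is clear to y = -80 and +80 mm.
- slot_mid (a point): Middle of the slot (the first stop), on the plate, 50 mm above the bench, at x = -50 mm, y = 0 of the vibrator; axes as the vibrator's. The lever is pushed along +y. Pips on the plate beside the slot, on its -x side, mark the stops: none at off (25 mm towards -y), one at the first stop, two at the second stop (25 mm towards +y).
- speed_lever (a joint): Travel of the lever in m: 0 off, 0.025 first stop (it clicks in there and stays), 0.050 second stop, the hard end of the slot. Spring detents hold it at the three places; about 5 N pushes it out of one, and once past about 0.038 it snaps home to 0.050, before that it drops back to 0.025. It starts at off, within a few mm.
- lever_handle (a point): Centre of the lever's black flat handle, moves with it; axes as the vibrator's. The handle is 26 mm wide (x), 12 mm thick (y, the pushing direction) and 46 mm high, its top 112 mm and its lower edge 66 mm above the bench, on a thin stem. This point is 86 mm above the bench. Push on its flat face towards off; pressing on both flat faces at once counts as pinching.
- start_button_top (a point): Centre of the top of the round white start button (28 mm across), upright, on a fixed grey box 60 by 60 by 34 mm; in a round collar 44 mm across (top at 46 mm). The button's top stands 56 mm above the bench. It stands to the right of the vibrator, among the small things.
- start_button (a joint): How far the start button is pressed, in m: 0 up, 0.006 fully down; a spring of about 4 N at full travel brings it up again.
- flask: Denture flask, plaster-filled, 64 x 76 x 58 mm, loose on the vibrator's table; origin at the centre of its underside. A bystander.
- tin: Round grey bur tin, 58 mm across, 22 mm high, loose; origin under its centre. A bystander that may change places with the start box.
- burs: Wooden bur block with burs, 36 x 64 x 49 mm, loose; origin under its centre. A bystander that may change places with the start box.
- jar: Pink jar with a white lid, 60 mm across, 70 mm high, loose behind the vibrator; origin under its centre. A bystander.
- lamp: Spirit lamp, 62 mm across, 72 mm high, loose behind the vibrator; origin under its centre. A bystander.

How it is judged:
On the way, in this order (a step that is already met when the one before it is completed fails the run):
1. the lever is home at the second stop (value of joint speed_lever above 0.046 m), for 0.2 s.
2. the start button is pressed down (value of joint start_button above 0.0045 m), for 0.05 s.
At the end, for the whole second after the job is handed in: The speed lever rests at the second stop (within 4 mm), the start button was pressed at least 4.5 mm after that and is up again (within 1.5 mm), and flask, tin, bur block, jar and lamp stand within 15 mm of where they were (value of joint speed_lever above 0.046 m and value of joint start_button below 0.0015 m and linear speed of flask below 0.02 m/s and distance of each of flask, tin, burs, jar, lamp from where it was at the start of the episode below 0.015 m); the robot touches nothing.
It fails at once if the start button is pressed (over 2.5 mm) before the lever is home at the second stop (value of joint start_button above 0.0025 m and value of joint speed_lever below 0.045 m).
It fails at once if the lever's handle is pinched between the fingers (both flat faces pressed with over 1.5 N at once) (contact force between the fingers and speed_lever_c1 above 1.5 N and contact force between the fingers and speed_lever_c2 above 1.5 N).
It fails at once if a bystander (flask, tin, bur block, jar, lamp) is moved, lifted or carried more than 15 mm (distance of any of flask, tin, burs, jar, lamp from where it was at the start of the episode above 0.015 m).
It also fails if it takes over 51 s, if anything falls off the work surface, if the arm or the gripper's body presses on something with over 40 N, if the wrist force passes 120 N, or if a joint passes its speed limit or range.

## Working session

There is one attempt and no reset: what is moved stays moved. The work goes in short steps, Python scripts to look and compute and a tool call to move; the robot and the scene stay as the last step left them, time stands still between calls to the robot, and variables do not carry over. Pictures are saved under pics/ and viewed, and the job is handed in when it is done.

Besides the shell and the picture viewer there is one more tool, called as a command line: name --pt "numbers of a row" for each row, then --argument value for the rest. arm_command: Moves the arm, as the interface text tells. Its arguments: {"type":"object","properties":{"plan":{"type":"array","items":{"type":"array","items":{"type":"number"}}}},"required":["plan"]}

```bash
mkdir -p pics; cat > h.py <<'E'
import numpy as np, cv2
from rig import env
def ray(cal,u,v,shape=(384,512)):
    f=shape[0]/2/np.tan(np.radians(cal['vfov'])/2)
    T=np.array(cal['world_from_camera']); d=T[:3,:3]@np.array([(u-cal['cx'])/f,(v-cal['cy'])/f,1.0]); return T[:3,3],d
def onplane(cal,u,v,z):
    o,d=ray(cal,u,v); return o+d*(z-o[2])/d[2]
E
python3 - <<'E'
from h import *
import pickle
D={}
for n in ["scene","top"]:
    c=env.get_calibration(n); p,d=env.get_image(n); D[n]=(c,p,d)
    cv2.imwrite(f"pics/{n}0.png",cv2.resize(p[:,:,::-1],(800,600),interpolation=cv2.INTER_CUBIC))
    print(n,c['vfov'],c['cx'],c['cy'],np.round(c['world_from_camera'],3).tolist())
pickle.dump(D,open('d0.pkl','wb'))
o=env.get_obs(); print({k:np.round(v,3).tolist() for k,v in o.items()})
E
```

```text
scene 45.0276650682951 261.2732205052332 188.00316710933294 [[0.911, -0.186, 0.368, -0.005], [-0.413, -0.417, 0.81, -1.26], [0.003, -0.89, -0.456, 0.793], [0.0, 0.0, 0.0, 1.0]]
top 49.40041471601566 258.7162766115315 195.42106875398727 [[0.013, -0.992, 0.126, 0.422], [-1.0, -0.013, -0.001, 0.002], [0.002, -0.126, -0.992, 1.276], [0.0, 0.0, 0.0, 1.0]]
{'clock': 0.1, 'qpos': [-1.31, 0.592, 0.048, 1.61, -0.033, 0.943, -0.034], 'dq': [-0.001, -0.003, 0.001, -0.007, 0.002, 0.0, -0.0], 'effort': [0.005, -54.999, 1.553, -19.882, 0.01, 0.004, 0.0], 'tcp_pos': [0.252, 0.679, 0.206], 'tcp_rot': [-0.404, 0.581, 0.403, 0.58], 'ft_force': [-0.431, 0.332, -0.089], 'moment': [-0.012, 0.012, 0.018], 'gripper_width': 0.085}
```

View pics/scene0.png

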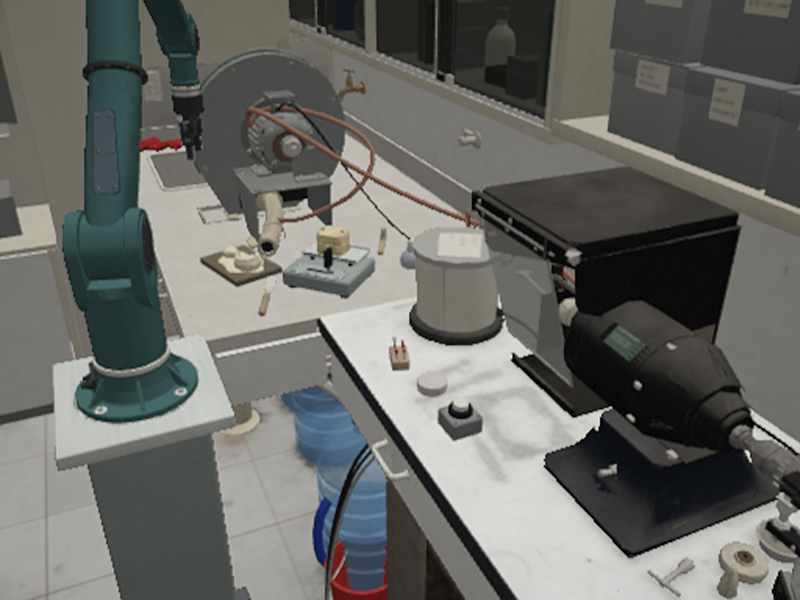

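View pics/top0.png

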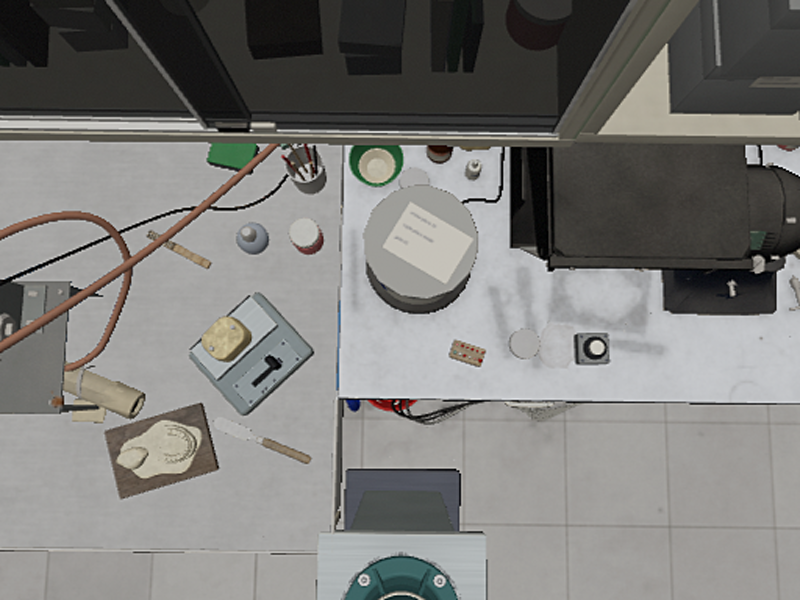

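```bash
python3 - <<'E'
from h import *
import pickle
D=pickle.load(open('d0.pkl','rb'))
c,p,d=D['top']
a=p[180:272,115:207,::-1]; b=p[205:240,360:400,::-1]
cv2.imwrite('pics/t1.png',cv2.resize(a,(600,600),interpolation=cv2.INTER_CUBIC))
cv2.imwrite('pics/t2.png',cv2.resize(b,(480,420),interpolation=cv2.INTER_CUBIC))
c,p,d=D['scene']
cv2.imwrite('pics/s1.png',cv2.resize(p[140:195,175:247,::-1],(792,605-5),interpolation=cv2.INTER_CUBIC))
E
```

```text
(no output)
```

View pics/t1.png

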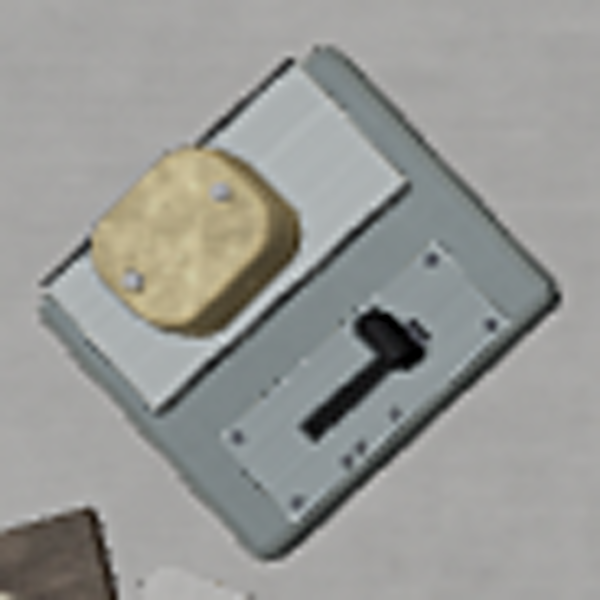

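View pics/t2.png

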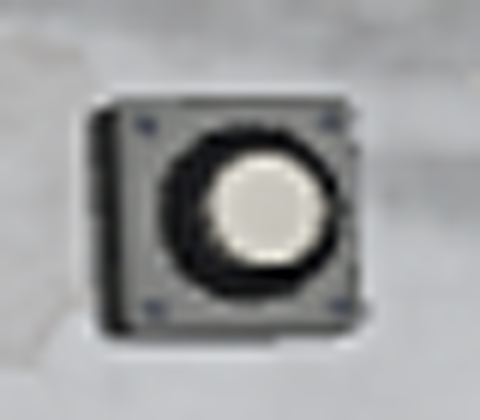

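View pics/s1.png

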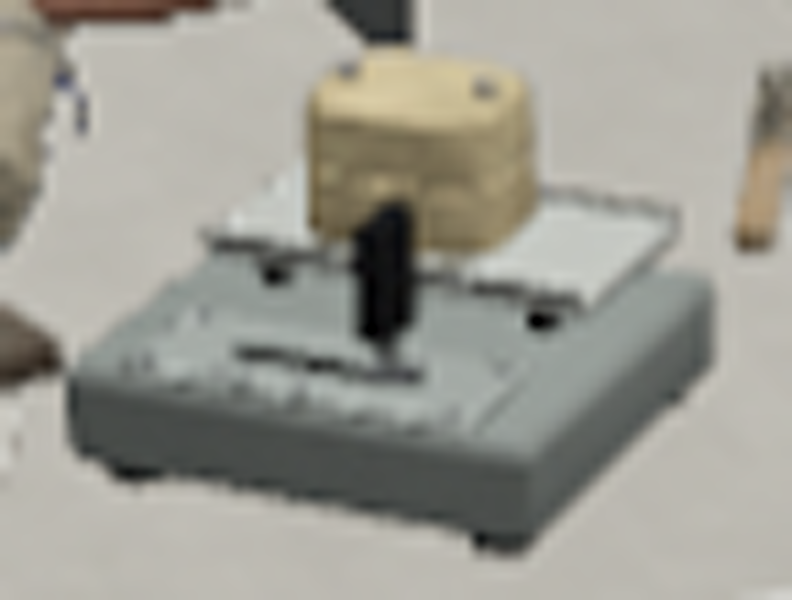

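```bash
python3 - <<'E'
from h import *
import pickle
D=pickle.load(open('d0.pkl','rb'))
c,p,d=D['top']; s=600/92
def P(u,v,z): return onplane(c,115+(u+.5)/s-.5,180+(v+.5)/s-.5,z)
scr=[P(*q,.05) for q in [(432,260),(491,325),(297,502),(237,437)]]
print(np.round(scr,4)); m=np.mean(scr,0); print('slotmid',m)
ydir=(scr[2]+scr[3]-scr[0]-scr[1]);xdir=scr[0]+scr[3]-scr[1]-scr[2]
print('len',np.linalg.norm(ydir)/2,np.linalg.norm(xdir)/2, np.degrees(np.arctan2(ydir[1],ydir[0])),np.degrees(np.arctan2(xdir[1],xdir[0])))
p1=P(395,413,.05);p2=P(354,454,.05); e=p2-p1; print('pips',p1,p2,np.linalg.norm(e),np.degrees(np.arctan2(e[1],e[0])))
print('slotend',P(314,430,.05))
for q in [(378,322),(365,315),(420,335),(415,365)]: print('handle',P(*q,.112))
# housing corners at top
C=[P(*q,.048) for q in [(325,45),(560,295),(270,560)]];print('corn',np.round(C,4))
# button
b=onplane(c,360+(266.5)/12-.5,205+(210.5)/12-.5,.056);print('button',b)
g=onplane(c,360+(250.5)/12-.5,205+(212.5)/12-.5,.046);print('collar',g)
print('depth',d[222,382],d[int(180+380/s),int(115+364/s)])
hs,w=D['scene'][0],D['scene'][1]
y=cv2.cvtColor(w,cv2.COLOR_RGB2HSV)
E
```

```text
[[0.5039 0.2291 0.05  ]
 [0.4751 0.2015 0.05  ]
 [0.3953 0.2852 0.05  ]
 [0.4237 0.3133 0.05  ]]
slotmid [0.44950074 0.25726738 0.05      ]
len 0.115988659262108 0.03989310643455634 133.61840416997512 44.15052871795251
pips [0.43525109 0.24310901 0.05      ] [0.4168297  0.26071241 0.05      ] 0.02547994519337256 136.30074030790416
slotend [0.42723439 0.27900792 0.05      ]
handle [0.47305558 0.23963849 0.112     ]
handle [0.47596239 0.2452981  0.112     ]
handle [0.46776111 0.22152883 0.112     ]
handle [0.45500215 0.22318516 0.112     ]
corn [[0.6015 0.2817 0.048 ]
 [0.4891 0.1712 0.048 ]
 [0.3696 0.2966 0.048 ]]
button [ 0.50362509 -0.35966398  0.056     ]
collar [ 0.50374859 -0.35868159  0.046     ]
depth 1.2225488 1.2190957
```

```bash
python3 - <<'E'
from h import *
import pickle
from scipy.spatial.transform import Rotation as R
D=pickle.load(open('d0.pkl','rb'))
H={}
for n in ['top','scene']:
    c,p,d=D[n]; f=192/np.tan(np.radians(c['vfov'])/2)
    v,u=np.mgrid[:384,:512]; T=np.array(c['world_from_camera'])
    X=np.stack([(u-c['cx'])/f*d,(v-c['cy'])/f*d,d],-1)@T[:3,:3].T+T[:3,3]
    X=X[d>0]
    for a,b,z in X:
        if .1<a<.9 and -.5<b<.95 and z<1.0:
            k=(int(a//.05),int(b//.05)); H[k]=max(H.get(k,-1),z)
print('cols y:',[round(j*.05,2) for j in range(18,-3,-1)])
for i in range(17,1,-1): print('%.2f'%(i*.05),' '.join('%4d'%(H[(i,j)]*1000) if (i,j) in H else '   .' for j in range(18,-11,-1)))
o=env.get_obs(); print(R.from_quat(o['tcp_rot']).as_matrix().round(3))
E
```

```text
cols y: [0.9, 0.85, 0.8, 0.75, 0.7, 0.65, 0.6, 0.55, 0.5, 0.45, 0.4, 0.35, 0.3, 0.25, 0.2, 0.15, 0.1, 0.05, 0.0, -0.05, -0.1]
0.85    0   -1    3    3    4    4    5    3    3    3    5   31   31  124  140  156   65   52   65   82  123   69   12  544  383  606  384  383  382
0.80   -3    0    3    3    2    2    5    3    3    1    3    5  144  141  173  172   63   64   66   29    6   57   13  682  495  686  382  382  382
0.75  587  594  599  602  606  611  614  618  622  627  675  730  731  752  753  754  756  756  758  759  760  761  762  684  496  752  724  701  704
0.70  590  587  597  601  600  611  608  481  484  484  485  484  484  756  755  757  758  759  761  762  762  764  777  778  496  750  495  698  698
0.65    .  410  408    4    2    2  310  302  280  245  218  206   39   59   70   70    6  199  201  202  201  199    5  387  387  388  387  387  386
0.60   -7  443  450   39    1  323  319  249  134  249  236    2    2   43    5    3    7  198  201  200  202  198  373  387  388  386  386  389  388
0.55    .  468  464  309  363  335  330  258  281  274    4    2   73   73
[... 798 characters left out ...]
86 -879 -888 -883 -867 -870
0.25   15  301  299    4  337  591  600  628   41   44   49   46   17    3   20   21    7 -888 -885 -889 -884 -883 -886 -887 -881 -882 -885 -885 -884
0.20   -1  299  300    1    4  523  565  613  640  644   22    2    3    2    4    3    7 -885 -885 -885 -878 -885 -882 -881 -880 -880 -884 -886 -883
0.15   -1    0    0    1    2    1  579  619  643  644    4    2    3    4    4    4    4    4    2   -1    3    2   -3 -885 -886 -885 -883 -883 -882
0.10    0    0   -1    3    3    3    4    5    4    7    5    6    6    4  669  670  597    7   18   17    7    9    4 -884 -882 -883 -883 -884 -884
[[-0.001 -0.938  0.347]
 [-0.002  0.347  0.938]
 [-1.    -0.    -0.002]]
```

arm_command --pt "0 -0.03 0.01 0 0 0 -1" --pt "0 -0.05 0.01 0 0 0 -1" --pt "0 -0.05 0 0 0 0 -1" --pt "0 -0.05 0 0 0 0 -1" --pt "0 -0.05 0 0 0 0 -1" --pt "0 -0.05 0 0 0 0 -1"

```text
clock: 0.85
tcp_pos: [0.2517, 0.3978, 0.2266]
tcp_rot: [-0.404, 0.581, 0.404, 0.58]
ft_force: [1.3, -0.3, 0.5]
gripper_width: 0.0001
```

arm_command --pt "0.04 -0.03 0 0 0 -5 -1" --pt "0.04 -0.03 0 0 0 -5 -1" --pt "0.04 -0.03 0 0 0 -5 -1" --pt "0.04 -0.03 0 0 0 -5 -1" --pt "0.04 -0.03 0 0 0 -5 -1" --pt "0.043 -0.037 0 0 0 -1 -1" --pt "0 0 0 0 0 0 -1"

```text
clock: 1.72
tcp_pos: [0.4985, 0.2082, 0.227]
tcp_rot: [-0.261, 0.657, 0.259, 0.658]
ft_force: [-0.1, 0.1, -1.3]
gripper_width: 0.0002
```

Check the view from here, including the wrist camera.

```bash
python3 - <<'E'
from h import *
from scipy.spatial.transform import Rotation as R
import pickle
o=env.get_obs(); print(o['tcp_pos'],R.from_quat(o['tcp_rot']).as_matrix().round(3).tolist())
c=env.get_calibration('wrist'); p,d=env.get_image('wrist'); pickle.dump((c,p,d),open('w1.pkl','wb'))
cv2.imwrite('pics/w1.png',cv2.resize(p[:,:,::-1],(800,600),interpolation=cv2.INTER_CUBIC))
p,d=env.get_image('scene')
cv2.imwrite('pics/s2.png',cv2.resize(p[100:205,150:290,::-1],(800,600),interpolation=cv2.INTER_CUBIC))
E
```

```text
[0.49853326 0.20815575 0.22701369] [[0.003, -0.684, 0.73], [-0.002, 0.73, 0.684], [-1.0, -0.003, 0.0]]
```

View pics/w1.png

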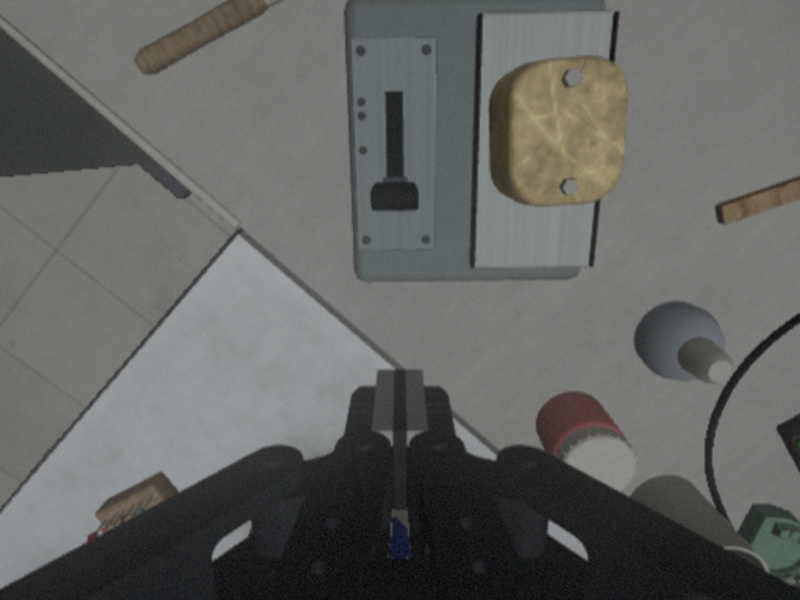

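View pics/s2.png

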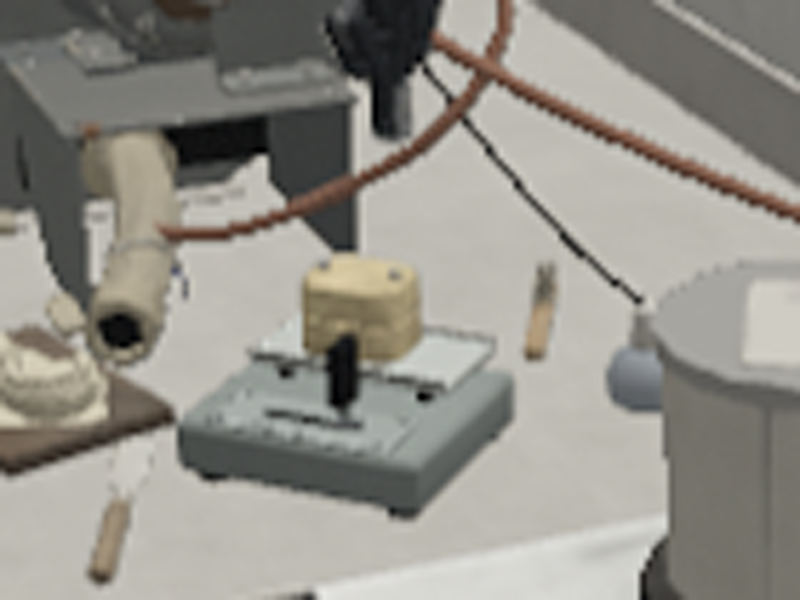

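```bash
python3 - <<'E'
from h import *
import pickle
c,p,d=pickle.load(open('w1.pkl','rb')); s=800/512
P=lambda u,v,z: onplane(c,(u+.5)/s-.5,(v+.5)/s-.5,z)
scr=[P(*q,.05) for q in [(361,50),(426,49),(427,239),(367,239)]]
m=np.mean(scr,0); y=scr[0]+scr[1]-scr[2]-scr[3]; y/=np.linalg.norm(y); print('mid',m,np.degrees(np.arctan2(y[1],y[0])))
print('pip1',P(362,150,.05),'pip2',P(361,109,.05))
x=np.array([y[1],-y[0],0])
h=P(395,198,.112); print('handle top c',h,'rel x,y',(h-m)@x,(h-m)@y)
for q in [(395,185),(395,211)]: print('edges',(P(*q,.112)-m)@y)
t=env.get_obs()['tcp_pos']; print('tcp rel',(t-m)@x,(t-m)@y, y)
E
```

```text
mid [0.44848894 0.25799567 0.05      ] 134.05617495690396
pip1 [0.4332414 0.2430489 0.05     ] pip2 [0.41633295 0.26098562 0.05      ]
handle top c [0.46523558 0.24039159 0.112     ] rel x,y -0.00020611281996654285 -0.02429631913443626
edges -0.017437047113898475
edges -0.031257334537756025
tcp rel 0.0013473574241887516 -0.06501219552481058 [-0.6953633   0.71865839  0.        ]
```

arm_command --pt "0 0 -0.04 0 0 0 -1" --pt "0 0 -0.04 0 0 0 -1" --pt "0 0 -0.04 0 0 0 -1" --pt "0 0 -0.025 0 0 0 -1" --pt "0 0 0 0 0 0 -1"

```text
clock: 2.45
tcp_pos: [0.4919, 0.2137, 0.0802]
tcp_rot: [-0.264, 0.658, 0.264, 0.654]
ft_force: [-0.7, -0.1, 1.4]
gripper_width: 0.0001
```

arm_command --pt "-0.0056 0.0058 0 0 0 0 -1" --pt "-0.0056 0.0058 0 0 0 0 -1" --pt "-0.0042 0.0043 0 0 0 0 -1" --pt "0 0 0 0 0 0 -1"

```text
clock: 2.95
tcp_pos: [0.4795, 0.2296, 0.0826]
tcp_rot: [-0.263, 0.656, 0.264, 0.657]
ft_force: [0.5, -0.7, 1.0]
gripper_width: 0.0002
```

arm_command --pt "-0.0035 0.0036 0 0 0 0 -1" --pt "-0.0035 0.0036 0 0 0 0 -1" --pt "-0.0035 0.0036 0 0 0 0 -1" --pt "-0.0035 0.0036 0 0 0 0 -1" --pt "-0.0035 0.0036 0 0 0 0 -1" --pt "-0.0035 0.0036 0 0 0 0 -1" --pt "-0.0035 0.0036 0 0 0 0 -1" --pt "-0.0035 0.0036 0 0 0 0 -1"

```text
clock: 3.95
tcp_pos: [0.4517, 0.2568, 0.0818]
tcp_rot: [-0.263, 0.657, 0.262, 0.657]
ft_force: [0.3, 0.7, 0.4]
gripper_width: -0.0001
```

arm_command --pt "-0.002 0.0021 0 0 0 0 -1" --pt "-0.002 0.0021 0 0 0 0 -1" --pt "-0.001 0.001 0 0 0 0 -1" --pt "0 0 0 0 0 0 -1" --pt "0 0 0 0 0 0 -1"

```text
clock: 4.58
tcp_pos: [0.4465, 0.2627, 0.0819]
tcp_rot: [-0.263, 0.656, 0.263, 0.656]
ft_force: [0.9, -0.5, -0.4]
gripper_width: 0.0002
```

arm_command --pt "-0.0014 0.0014 0 0 0 0 -1" --pt "-0.0014 0.0014 0 0 0 0 -1" --pt "0 0 0 0 0 0 -1"

```text
clock: 4.95
tcp_pos: [0.4445, 0.2648, 0.082]
tcp_rot: [-0.263, 0.656, 0.262, 0.657]
ft_force: [3.1, -2.3, -0.1]
gripper_width: 0.0
```

```bash
python3 - <<'E'
from h import *
import pickle
print(env.get_obs()['ft_force'])
c=env.get_calibration('wrist'); p,d=env.get_image('wrist'); pickle.dump((c,p,d),open('w2.pkl','wb'))
cv2.imwrite('pics/w2.png',cv2.resize(p[:,:,::-1],(800,600),interpolation=cv2.INTER_CUBIC))
E
```

```text
[ 3.14825011 -2.31711364 -0.05103176]
```

View pics/w2.png

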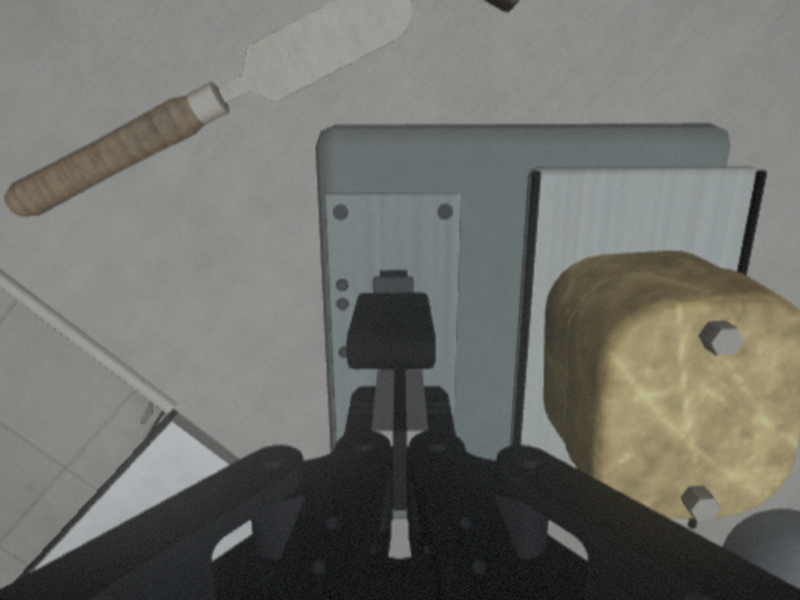

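arm_command --pt "-0.0014 0.0014 0 0 0 0 -1" --pt "-0.0014 0.0014 0 0 0 0 -1" --pt "0 0 0 0 0 0 -1"

```text
clock: 5.38
tcp_pos: [0.4442, 0.2653, 0.0823]
tcp_rot: [-0.263, 0.655, 0.261, 0.658]
ft_force: [7.1, -7.9, -0.3]
gripper_width: 0.0001
```

arm_command --pt "0.003 -0.003 0 0 0 0 -1" --pt "0.007 -0.0072 0 0 0 0 -1" --pt "0.01 -0.0104 0 0 0 0 -1" --pt "0.01 -0.0104 0 0 0 0 -1" --pt "0 0 0.04 0 0 0 -1" --pt "0 0 0.05 0 0 0 -1" --pt "0 0 0.05 0 0 0 -1" --pt "0 0 0 0 0 0 -1"

```text
clock: 6.38
tcp_pos: [0.4742, 0.2381, 0.2259]
tcp_rot: [-0.262, 0.653, 0.263, 0.66]
ft_force: [-0.3, 0.8, 0.3]
gripper_width: 0.0001
```

```bash
python3 - <<'E'
from h import *
import pickle
o=env.get_obs();print(o['tcp_pos'],o['ft_force'])
c=env.get_calibration('wrist'); p,d=env.get_image('wrist'); pickle.dump((c,p,d),open('w3.pkl','wb'))
cv2.imwrite('pics/w3.png',cv2.resize(p[:,:,::-1],(800,600),interpolation=cv2.INTER_CUBIC))
E
```

```text
[0.4741891  0.23808886 0.22590166] [-0.27126864  0.77069561  0.31473613]
```

View pics/w3.png

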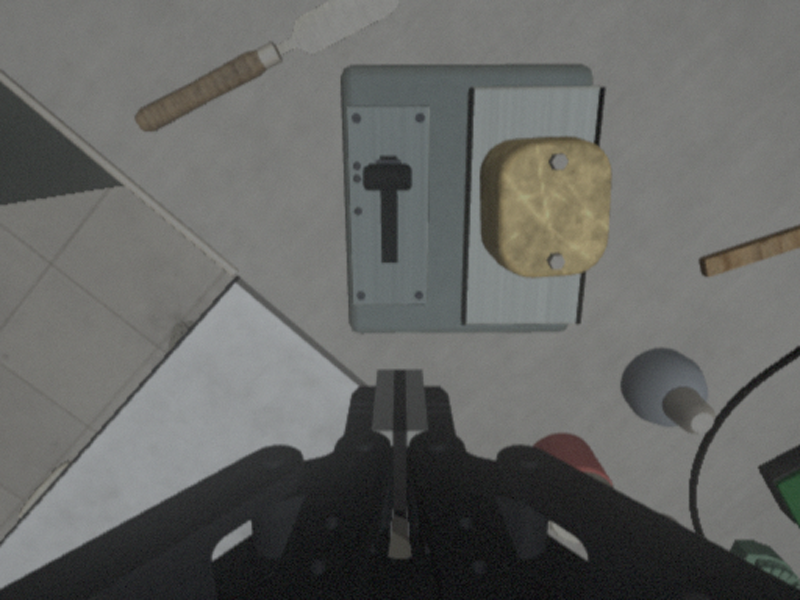

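```bash
python3 - <<'E'
from h import *
import pickle
D=pickle.load(open('d0.pkl','rb'))
for n in ['top','scene']:
    c,p,d=D[n]; f=192/np.tan(np.radians(c['vfov'])/2)
    v,u=np.mgrid[:384,:512]; T=np.array(c['world_from_camera'])
    X=(np.stack([(u-c['cx'])/f*d,(v-c['cy'])/f*d,d],-1)@T[:3,:3].T+T[:3,3])[d>0]
    for y0 in np.arange(-.5,.15,.05):
        m=(abs(X[:,1]-y0)<.025)&(X[:,2]>.08)&(X[:,2]<.5)&(X[:,0]>.35)
        if m.any(): print(n,round(y0,2),X[m][:,0].min().round(3))
# scene button
c,p,d=D['scene']
cv2.imwrite('pics/sb.png',cv2.resize(p[250:285,275:315,::-1],(480,420),interpolation=cv2.INTER_CUBIC))
E
```

```text
top -0.5 0.589
top -0.45 0.594
top -0.4 0.595
top -0.35 0.592
top -0.3 0.594
top -0.25 0.592
top -0.2 0.594
top -0.15 0.741
top -0.1 0.588
top -0.05 0.574
top -0.0 0.573
top 0.05 0.588
top 0.1 0.741
scene -0.5 0.591
scene -0.45 0.593
scene -0.4 0.594
scene -0.35 0.592
scene -0.3 0.594
scene -0.25 0.592
scene -0.2 0.593
scene -0.15 0.653
scene -0.1 0.59
scene -0.05 0.573
scene -0.0 0.574
scene 0.05 0.593
scene 0.1 0.74
```

View pics/sb.png

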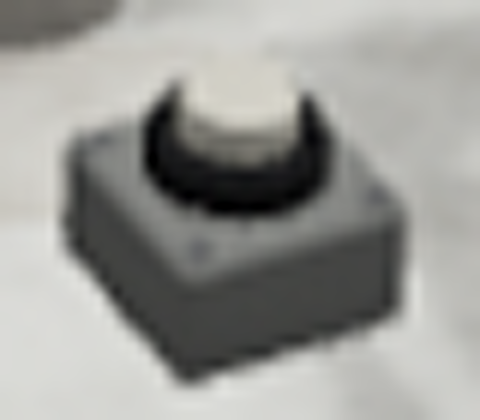

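arm_command --pt "-0.005 -0.05 0 0 0 6 -1" --pt "-0.005 -0.05 0 0 0 6 -1" --pt "-0.005 -0.05 0 0 0 6 -1" --pt "-0.005 -0.05 0 0 0 6 -1" --pt "0 -0.05 0 0 0 6 -1" --pt "0 -0.05 0 0 0 6 -1" --pt "0 -0.05 0 0 0 6 -1" --pt "0.01 -0.05 0 0 0 4 -1"

```text
clock: 7.42
tcp_pos: [0.4587, -0.164, 0.2202]
tcp_rot: [-0.498, 0.502, 0.5, 0.5]
ft_force: [0.7, 0.3, 0.2]
gripper_width: 0.0004
```

arm_command --pt "0.01 -0.05 0 0 0 0 -1" --pt "0.01 -0.05 0 0 0 0 -1" --pt "0.01 -0.05 0 0 0 0 -1" --pt "0.01 -0.045 0 0 0 0 -1" --pt "0 0 0 0 0 0 -1" --pt "0 0 0 0 0 0 -1"

```text
clock: 8.18
tcp_pos: [0.4996, -0.3565, 0.22]
tcp_rot: [-0.497, 0.502, 0.5, 0.501]
ft_force: [-0.8, 0.6, -1.2]
gripper_width: 0.0
```

```bash
python3 - <<'E'
from h import *
import pickle
o=env.get_obs();print(o['tcp_pos'],o['tcp_rot'],o['ft_force'])
c=env.get_calibration('wrist'); p,d=env.get_image('wrist'); pickle.dump((c,p,d),open('w4.pkl','wb'))
cv2.imwrite('pics/w4.png',cv2.resize(p[:,:,::-1],(800,600),interpolation=cv2.INTER_CUBIC))
E
```

```text
[ 0.49960781 -0.35654447  0.22001127] [-0.49700895  0.5016193   0.49997405  0.50138421] [-0.75673897  0.59737185 -1.2154419 ]
```

View pics/w4.png

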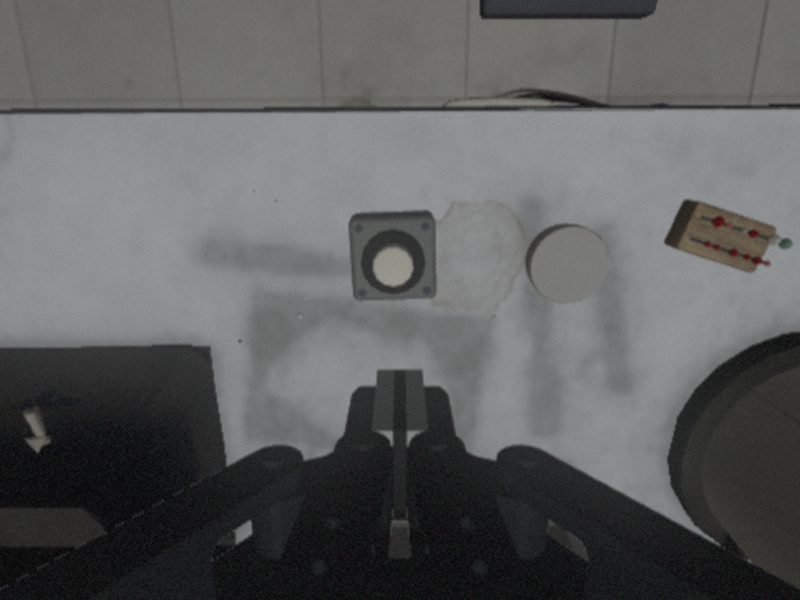

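```bash
python3 - <<'E'
from h import *
import pickle
c,p,d=pickle.load(open('w4.pkl','rb')); s=800/512
P=lambda u,v,z: onplane(c,(u+.5)/s-.5,(v+.5)/s-.5,z)
print(P(393,266.5,.056),P(393,261,.046),env.get_obs()['tcp_pos'])
E
```

```text
[ 0.50217834 -0.35976025  0.056     ] [ 0.50069845 -0.35983024  0.046     ] [ 0.50000087 -0.35578035  0.22032676]
```

arm_command --pt "0.0025 -0.0035 -0.04 0 0 0 -1" --pt "0 0 -0.04 0 0 0 -1" --pt "0 0 -0.04 0 0 0 -1" --pt "0 0 -0.03 0 0 0 -1" --pt "0 0 0 0 0 0 -1" --pt "0 0 0 0 0 0 -1"

```text
clock: 8.98
tcp_pos: [0.5041, -0.3606, 0.0728]
tcp_rot: [-0.499, 0.501, 0.499, 0.501]
ft_force: [-0.4, -1.0, 0.4]
gripper_width: 0.0003
```

arm_command --pt "0 0 -0.006 0 0 0 -1" --pt "0 0 -0.004 0 0 0 -1" --pt "0 0 -0.004 0 0 0 -1" --pt "0 0 -0.004 0 0 0 -1" --pt "0 0 -0.002 0 0 0 -1" --pt "0 0 0 0 0 0 -1" --pt "0 0 0 0 0 0 -1"

```text
clock: 9.85
tcp_pos: [0.5034, -0.3612, 0.0519]
tcp_rot: [-0.499, 0.501, 0.498, 0.501]
ft_force: [0.5, 0.1, -0.6]
gripper_width: 0.0002
```

arm_command --pt "0 0 -0.002 0 0 0 -1" --pt "0 0 -0.001 0 0 0 -1" --pt "0 0 0 0 0 0 -1"

```text
clock: 10.22
tcp_pos: [0.5033, -0.3611, 0.0488]
tcp_rot: [-0.498, 0.501, 0.499, 0.501]
ft_force: [-0.2, -0.2, 0.7]
gripper_width: -0.0002
```

```bash
python3 - <<'E'
from h import *
print(env.get_obs()['ft_force'],env.get_obs()['tcp_pos'])
p,d=env.get_image('scene')
cv2.imwrite('pics/s5.png',cv2.resize(p[215:290,245:345,::-1],(800,600),interpolation=cv2.INTER_CUBIC))
p,d=env.get_image('wrist')
cv2.imwrite('pics/w5.png',cv2.resize(p[:,:,::-1],(800,600),interpolation=cv2.INTER_CUBIC))
E
```

```text
[-0.17248181 -0.23105601  0.68702034] [ 0.50326766 -0.36107633  0.04879658]
```

View pics/s5.png

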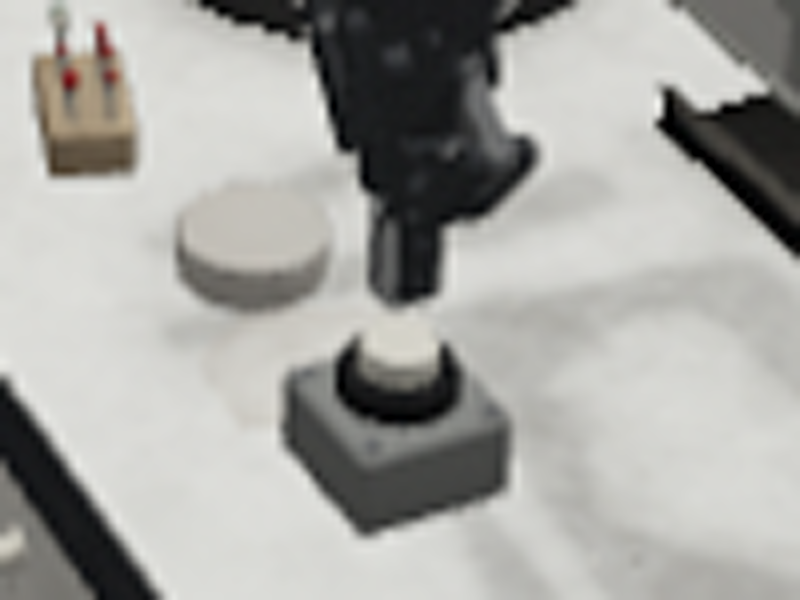

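View pics/w5.png

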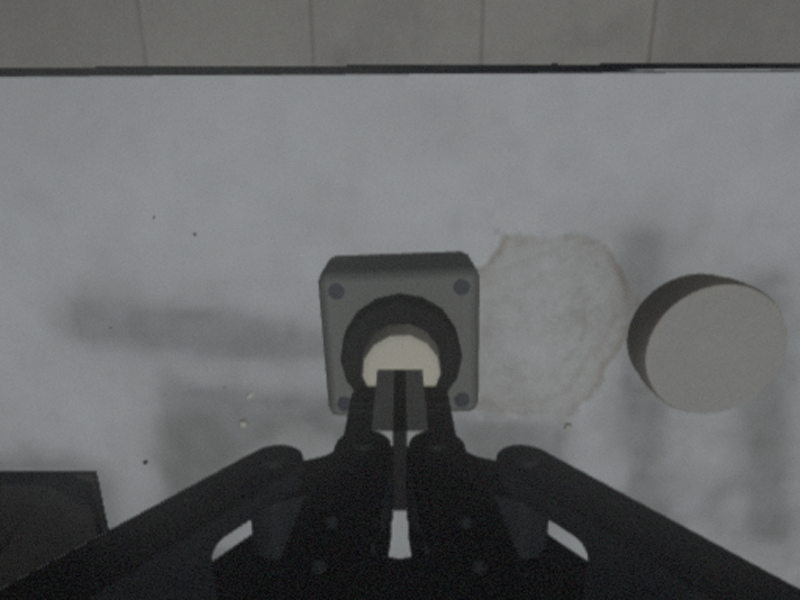

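```bash
python3 - <<'E'
from h import *
t=env.get_obs()['tcp_pos']
for n in ['scene','wrist']:
    c=env.get_calibration(n); T=np.linalg.inv(np.array(c['world_from_camera'])); f=192/np.tan(np.radians(c['vfov'])/2)
    p,d=env.get_image(n)
    for P in [t,[.5025,-.3597,.056]]:
        q=T[:3,:3]@P+T[:3,3]; u,v=q[0]/q[2]*f+c['cx'],q[1]/q[2]*f+c['cy']; print(n,u,v,q[2], 'crop' ,((u-245+.5)*8,(v-215+.5)*8) if n=='scene' else (u*1.5625,v*1.5625))
    Tw=np.array(c['world_from_camera'])
    def X(u,v): 
        z=d[int(v),int(u)]; return np.round(Tw[:3,:3]@np.array([(u-c['cx'])/f*z,(v-c['cy'])/f*z,z])+Tw[:3,3],4)
    pts=[(400/8+245,295/8+215),(400/8+245,285/8+215),(400/8+245,345/8+215),(325/8+245,400/8+215),(250/8+245,215/8+215),(650/8+245,400/8+215)] if n=='scene' else [(390/1.5625,380/1.5625),(390/1.5625,374/1.5625),(390/1.5625,420/1.5625),(400/1.5625,350/1.5625),(460/1.5625,270/1.5625),(600/1.5625,330/1.5625),(720/1.5625,350/1.5625)]
    for q in pts: print(q,X(*q))
E
```

```text
scene 294.37216241144193 259.3895892400324 1.2548599364690118 crop (np.float64(398.9772992915355), np.float64(359.1167139202594))
scene 293.9247232201684 257.0273203293734 1.2524722299151985 crop (np.float64(395.3977857613472), np.float64(340.2185626349874))
(295.0, 251.875) [ 0.4976 -0.373   0.0827]
(295.0, 250.625) [ 0.4964 -0.3747  0.0882]
(295.0, 258.125) [ 0.5019 -0.3668  0.0572]
(285.625, 265.0) [ 0.4801 -0.3556  0.0335]
(276.25, 241.875) [ 0.5172 -0.2222  0.017 ]
(326.25, 265.0) [ 6.072e-01 -3.621e-01 -6.000e-04]
wrist 254.6676750470993 233.56427569974545 0.18147143852968134 crop (np.float64(397.91824226109264), np.float64(364.94418078085226))
wrist 257.3728213664687 237.56349709641674 0.17442530817400115 crop (np.float64(402.14503338510735), np.float64(371.19296421315113))
(249.6, 243.2) [ 0.492  -0.3632  0.0843]
(249.6, 239.36) [ 0.4923 -0.3633  0.0799]
(249.6, 268.8) [ 0.4922 -0.3629  0.1057]
(256.0, 224.0) [ 0.4946 -0.3604  0.0563]
(294.4, 172.8) [ 0.4732 -0.3382  0.0323]
(384.0, 211.2) [ 0.5093 -0.2709 -0.0007]
(460.8, 224.0) [ 0.5105 -0.2296  0.0204]
```

arm_command --pt "0 0 -0.004 0 0 0 -1" --pt "0 0 -0.004 0 0 0 -1" --pt "0 0 -0.004 0 0 0 -1" --pt "0 0 0 0 0 0 -1"

```text
clock: 10.92
tcp_pos: [0.503, -0.3609, 0.0364]
tcp_rot: [-0.498, 0.501, 0.499, 0.501]
ft_force: [0.8, 0.2, 0.5]
gripper_width: -0.0003
```

```bash
python3 - <<'E'
from h import *
o=env.get_obs();print(o['ft_force'],o['tcp_pos'],o['qpos'])
p,d=env.get_image('scene')
cv2.imwrite('pics/s6.png',cv2.resize(p[215:290,245:345,::-1],(800,600),interpolation=cv2.INTER_CUBIC))
E
```

```text
[0.75582789 0.23142343 0.47316311] [ 0.5030073  -0.3609133   0.03635841] [ 0.4116874   0.69738305  0.19875964  1.96204824 -0.26390563  0.50778217
  2.36197185]
```

View pics/s6.png

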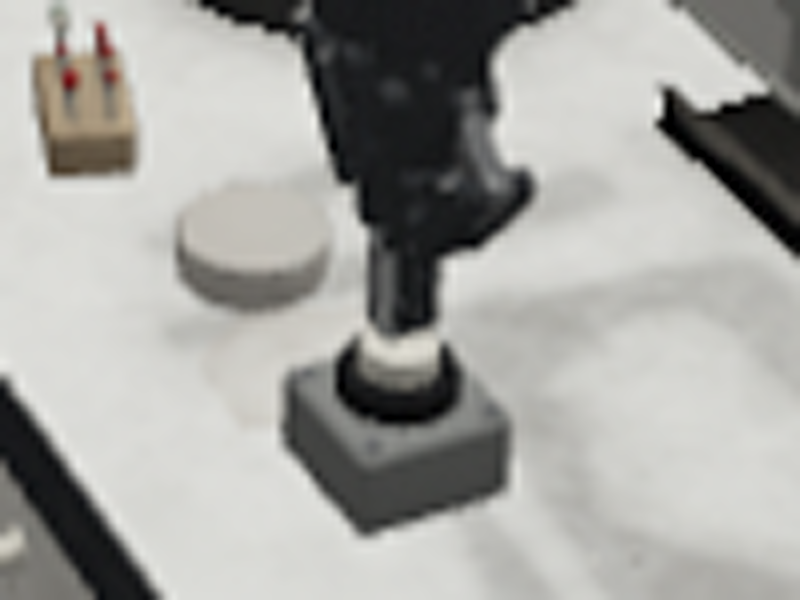

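arm_command --pt "0 0 -0.003 0 0 0 -1" --pt "0 0 -0.003 0 0 0 -1" --pt "0 0 -0.002 0 0 0 -1" --pt "0 0 0 0 0 0 -1"

```text
clock: 11.48
tcp_pos: [0.5035, -0.3612, 0.029]
tcp_rot: [-0.499, 0.501, 0.498, 0.501]
ft_force: [0.2, -1.1, 2.5]
gripper_width: 0.0001
```

arm_command --pt "0 0 -0.002 0 0 0 -1" --pt "0 0 -0.002 0 0 0 -1" --pt "0 0 0 0 0 0 -1"

```text
clock: 11.85
tcp_pos: [0.5035, -0.3613, 0.0257]
tcp_rot: [-0.499, 0.501, 0.498, 0.502]
ft_force: [-1.1, 1.4, 8.4]
gripper_width: 0.0005
```

arm_command --pt "0 0 -0.002 0 0 0 -1" --pt "0 0 0 0 0 0 -1"

```text
clock: 12.1
tcp_pos: [0.5035, -0.3613, 0.0254]
tcp_rot: [-0.499, 0.501, 0.498, 0.502]
ft_force: [-3.2, 4.1, 20.1]
gripper_width: -0.0
```

```bash
python3 - <<'E'
from h import *
o=env.get_obs();print(o['ft_force'],o['tcp_pos'])
p,d=env.get_image('scene')
cv2.imwrite('pics/s7.png',cv2.resize(p[215:290,245:345,::-1],(800,600),interpolation=cv2.INTER_CUBIC))
E
```

```text
[-3.24157751  4.13645977 20.11059585] [ 0.50354609 -0.36128825  0.02540628]
```

View pics/s7.png

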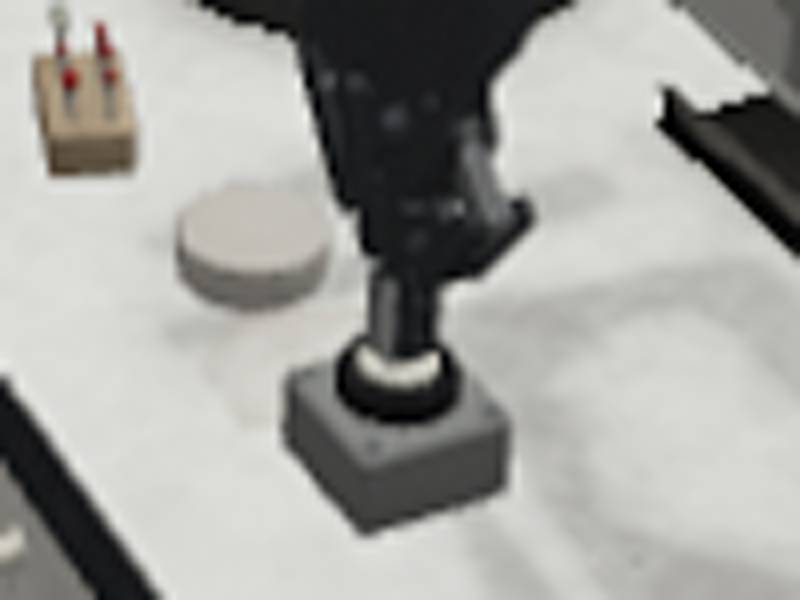

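Button is bottomed (20 N, no more motion; the white rim has sunk into the collar). Lift straight off.

arm_command --pt "0 0 0.005 0 0 0 -1" --pt "0 0 0.015 0 0 0 -1" --pt "0 0 0.04 0 0 0 -1" --pt "0 0 0.05 0 0 0 -1" --pt "0 0 0.05 0 0 0 -1" --pt "0 0 0 0 0 0 -1" --pt "0 0 0 0 0 0 -1"

```text
clock: 13.02
tcp_pos: [0.5029, -0.3605, 0.1826]
tcp_rot: [-0.498, 0.501, 0.499, 0.501]
ft_force: [0.1, 0.7, 0.2]
gripper_width: 0.0002
```

```bash
python3 - <<'E'
from h import *
import pickle
o=env.get_obs();print(o['ft_force'],o['tcp_pos'])
p,d=env.get_image('scene'); q,d2=env.get_image('top')
D=pickle.load(open('d0.pkl','rb'))
a=np.hstack([cv2.resize(p[215:290,245:345,::-1],(400,300)),cv2.resize(p[100:205,150:290,::-1],(400,300))])
b=np.hstack([cv2.resize(q[130:272,115:257,::-1],(300,300)),cv2.resize(q[130:272,258:400,::-1],(300,300))]); b=np.hstack([b,np.zeros((300,200,3),np.uint8)])
cv2.imwrite('pics/e.png',np.vstack([a,b]))
# bystander shift: phase correlate patches on top
g0=cv2.cvtColor(D['top'][1],cv2.COLOR_RGB2GRAY).astype(np.float32);g1=cv2.cvtColor(q,cv2.COLOR_RGB2GRAY).astype(np.float32)
for n,(u,v,r) in dict(flask=(144,217,14),jar=(196,151,14),lamp=(161,152,14),tin=(335,220,13),burs=(299,225,15)).items():
    print(n,cv2.phaseCorrelate(g0[v-r:v+r,u-r:u+r],g1[v-r:v+r,u-r:u+r]))
E
```

```text
[0.05684498 0.66271902 0.20842821] [ 0.50286959 -0.36053327  0.18260507]
flask ((0.008040331768762954, -0.010542707140109187), 1.001152905954255)
jar ((-0.0059234394402825075, 0.030551838647625118), 0.9990236193107234)
lamp ((-0.00015332767440412454, 0.004413608671542946), 0.9999233918057547)
tin ((0.5100642135224582, 0.5034618663768029), 0.9943049461344469)
burs ((0.0020994461266852227, -0.006785230136319598), 0.9966469052102831)
```

View pics/e.png

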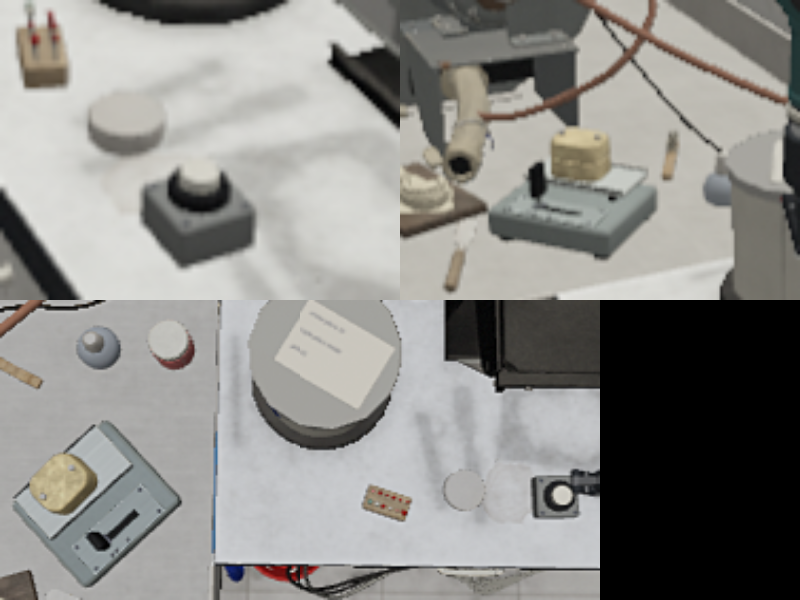

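```bash
python3 -c "
from rig import env
print(env.close_job())"
```

```text
the job is handed in; nothing more can be done
None
```

The vibrator's lever is home at the second stop, and the start button was then pressed fully down and has come up again. I handed the job in at about 13 s; it reports no verdict.

- **Lever:** I pushed it with the shut fingers along the slot until it stopped hard. The force rose to about 10.6 N with almost no further motion. The pictures after backing off show the handle beside the two pips.
- **Button:** I pressed it down until it bottomed, at about 20 N and no further motion, with its white top sunk into the collar. I then lifted straight off. The last picture shows it up, and the arm is clear with the measured force near zero.
- **Bystanders:** Comparing the first and last top views, the flask, jar, lamp and bur block moved less than 0.05 pixel. The tin's check gave about 0.5 pixel in each direction. Nothing touched it, and it looks unmoved in the pictures, so I take that as an error of the comparison.
- **Disagreement:** The real fingertips sat roughly 25–28 mm higher than the reported tool point. The first press therefore stopped in the air with no force, and I continued downward guided by pictures and force. This also means the lever was pushed only near the top edge of its handle.

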